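# Show the underside of a candlestick to the inspection lamp

## Task

On the sorting bench, take the white candlestick out of its cell in the wooden crate, lifting it straight up until it is clear of the crate, then tip it over and hold it in front of the round inspection lamp so that the underside of its foot squarely faces the middle of the lamp's glass, about 10 cm away, ready to look for a maker's mark. Finish holding it still in the gripper there, with nothing else carrying it; do not put it down. Do not touch the lamp, leave the other pieces standing in their cells and leave everything else on the bench where it is.

Things in the scene. Friction and masses are not known exactly. Their poses are not given: they have to be found in the camera images.
- candlestick: loose white ceramic candlestick, 0.2 to 0.37 kg, round, 150 mm tall: foot 76 mm across and 8 mm thick, narrowing to 20 mm at height 34; stem 20 mm across up to height 96; cup 34 mm across from height 107 to 150. Stands upright in a crate cell. Origin: centre of the foot's underside; z axis runs foot to cup. Mass centre about 52 mm up. Best gripped by the cup
- crate: open wooden crate, fixed, 230 x 230 mm, 75 mm high, floor 8 mm thick (pieces stand on it), walls 8 mm, one divider each way: 2 x 2 cells of about 103 mm, centred at x, y = +-55 mm in its frame. One white piece stands in each cell, any piece in any cell, within about 8 mm of the cell's centre. Origin: centre of its underside, z up
- lamp_glass (a point): centre of the lamp's round glass (96 mm across, in a head 120 mm across, 24 mm thick). The frame's -x axis points straight out of the glass, towards the robot and tipped upwards; x points into the lamp, y is level. 10 cm in front of the glass is x = -0.10, y = z = 0 in this frame
- lamp: inspection lamp, fixed: steel disc foot 130 mm across and 16 mm thick, a thin post behind the head, a tilting round head whose hinge is 150 mm straight above the origin. Origin: centre of the underside of the disc foot; its -x axis is the level direction in which the head faces
- lamp_head (a joint): tilt of the lamp head in rad: 0 = glass faces level, growing as it tips up (1.57 would face straight up); stiff, stays where it is, set anew (0.6 to 0.9) at every start
- bud_vase: bystander in the crate: white bud vase 130 mm tall, round belly 72 mm across below, neck 24 mm, lip 36 mm. Origin: centre of its underside, z up
- goblet: bystander in the crate: white goblet 120 mm tall, foot 70 mm across, short stem 18 mm, bowl 68 mm across at the top. Origin: centre of its underside, z up
- beaker: bystander in the crate: white plain beaker 105 mm tall, 54 mm across at the bottom, 66 mm at the top. Origin: centre of its underside, z up
- mug: bystander: blue mug 76 mm across, 85 mm high. Origin: centre of its underside
- bowl: bystander: green glass bowl 100 mm across, 45 mm high. Origin: centre of its underside
- jar: bystander: amber jar 56 mm across, 75 mm high. Origin: centre of its underside
- brush: bystander: hand brush lying flat on the bench
- oil_bottle: bystander: amber bottle 60 mm across, 170 mm high. Origin: centre of its underside
- candlestick_top (a point): centre of the top of the candlestick's cup, 150 mm from its origin along its own z axis
Things that resemble listed ones, but are neither listed nor needed, are in the scene too. Leave any green or turquoise look-alike of the candlestick alone.

How it is judged (in metres and radians):
On the way:
1. the candlestick is lifted, still upright (within 25 degrees), until its foot is clear above the crate's walls (z of candlestick in the frame of crate above 0.09 m and angle between candlestick's own z axis and vertical below 0.436 rad), for 0.1 s.
At the end, for the whole second after the job is handed in: candlestick held still by the fingers alone, at least 90 mm up, clear of crate, lamp and pieces; its underside 50 to 160 mm in front of the glass, within 35 mm of the glass axis each way, facing it within 17 degrees; the other three pieces stand in their cells (x of candlestick in the frame of lamp_glass between -0.16 and -0.05 m and y of candlestick in the frame of lamp_glass between -0.035 and 0.035 m and z of candlestick in the frame of lamp_glass between -0.035 and 0.035 m and angle between the z axis of candlestick and the x axis of lamp_glass, either way round below 0.3 rad and x of candlestick_top in the frame of lamp_glass below -0.16 m and height (world z) of candlestick above 0.09 m and contact force between candlestick and the fingers above 2 N and contact force between candlestick and crate below 0.2 N and contact force between candlestick and lamp below 0.2 N and contact force between candlestick and bud_vase below 0.2 N and contact force between candlestick and goblet below 0.2 N and contact force between candlestick and beaker below 0.2 N and linear speed of candlestick below 0.03 m/s and angular speed of candlestick below 0.15 rad/s and angle between each of bud_vase, goblet, beaker's own z axis and vertical below 0.35 rad and z of each of bud_vase, goblet, beaker in the frame of crate below 0.03 m); the arm keeps its last pose, push and grip.
It fails at once if the lamp is touched with more than 2 N (contact force between lamp and anything else above 2 N).
It fails at once if another white piece is lifted out or tipped over in the crate (angle between any of bud_vase, goblet, beaker's own z axis and vertical above 0.4 rad or distance of any of bud_vase, goblet, beaker from where it was at the start of the episode above 0.04 m).
It fails at once if something else on the bench is moved by more than 30 mm (distance of any of mug, bowl, jar, brush, oil_bottle from where it was at the start of the episode above 0.03 m).
It also fails if it takes over 48 s, if anything falls off the work surface, if the arm or the gripper's body presses on something with over 40 N, if the wrist force passes 120 N, or if a joint passes its speed limit or range.

## Robot

A 6-joint arm with a two-finger parallel gripper is mounted at the origin on the work surface. World frame = base frame: x ahead of the robot, y to its left, z up, the work surface at z = 0. Lengths are in mm, angles in rad, forces in N, time in s.
With the tool pointing down it reaches from about 200 to 875 mm from the base axis. Payload 3.4 kg.
Tool frame: the origin (TCP) lies at the centre of the arm's flange, where the gripper is bolted on; the fingertips stand 199 mm ahead of it and the grasp point (between the pads) lies 180 mm ahead of it; z points along the fingers, y is the line along which they close (so a half turn about z gives the same grasp; the last joint's range is limited). The gripper opens to 94 mm and grips with 3 to 60 N. Pads are 16 mm wide; open, the fingers measure 119 mm over their backs; the gripper's body (75 mm by 177 mm) begins 78 mm behind the grasp point.
Start: joints at [1.062, 0.276, 1.505, -0, 1.361, -0.121], TCP at [217.449, 532.316, 404.693] pointing down, gripper open.
Joint ranges: [-2.89, 2.89], [-0.75, 2.08], [0.22, 2.7], [-1.18, 4.32], [0.11, 2.71], [-2.7, 2.7]. Speed limits (rad/s): [2.57, 2.57, 3.14, 3.14, 3.14, 3.14].

## Interface

Orientations are given as a 3x3 rotation matrix whose columns are the frame's x, y, z axes.
In Python, from bench import ctrl, optics gives the robot as it stands. The module is installed in compiled form; this text tells all that it offers.
- The arm moves only by the shell command python3 -m creep 'ROWS' [OPENING] [FORCE]. ROWS is a JSON object of lists of equal length, an entry for each row: "linear": the shift along the tool's x, y, z in cm, a list of three; "yaw": the turn about the tool's z in degrees. A call has 1 to 20 rows; each row shifts and turns the commanded pose from where the row before left it, along the tool's axes as they then stand; what a row does not reach is not made up. A row lasts 1/8 s, in which the tool goes at most 62.5 mm and 10.7 degrees, less where a joint would pass 70% of its speed; a pose out of reach is approached as far as the arm can. A call with a gripper value outside its range is refused whole. OPENING is the finger opening in cm, from 0 to 9.4, set as the call begins (- or left out, the last holds). The fingers move at their own pace and stop on an object; FORCE is the grip in N (left out, the last holds). Time passes only in rows, so rows that do not move let the fingers close. It gives the time, the measured TCP pose, the force, the opening and the grip force at its end, in the units of the state.
- ctrl.get_obs(): the state, without advancing time (a new reading comes with each control period).
- optics.read_camera(name): name is "scene" or "side" or "wrist"; returns a dict with "color" (480x640x3 uint8, blue, green, red), "fx", "fy", "cx", "cy" (pixels), "camera_from_world" (4x4, takes a point from world to camera coordinates); the wrist camera has in their place "mount" (4x4, takes a point from camera to tool coordinates, whose origin is the TCP and whose axes are the flange's). Camera axes: x right, y up, looking along -z (the intrinsics and any distortion apply to the point x, -y, -z); pixel columns grow to the right and rows downward; lengths in mm; the calibration is good to about 2 mm. The wrist camera is an equidistant fisheye: a pixel r from the principal point sees the ray r / f radians off the axis. A picture is of the moment at which its call begins: read the wrist's pose just before it. There is no depth.
- ctrl.job_done(): hands the job in; it is judged then, once.
The state is a dict: "time_s": time; "q": joint angles; "joint_velocities": joint speeds; "joint_torque": joint torques, N m; "position": TCP position; "eef_rot": TCP orientation; "contact_force": force on the tool from outside, world axes, zero at the start; "wrist_torque": the same for the moment, N m; "finger_gap": opening from 0.0 (shut) to 1.0 (fully open); "grip_force": force on a finger pad.
Only numpy, scipy, OpenCV 4.12 (cv2) and the standard library are available. Lean on these libraries where they do the work, as an engineer would, in place of code of your own. Each camera call takes 0.05 s, during which the arm holds its last target. There are 200 camera calls.

## Working session

There is one attempt and no reset: what is moved stays moved. The work goes in short steps, Python scripts to look and compute and a shell command to move; the robot and the scene stay as the last step left them, time stands still between calls to the robot, and variables do not carry over. Pictures are saved under pics/ and viewed, at most 10 in all, crops included, and the job is handed in when it is done.

```bash
mkdir -p pics; cat > h.py <<'E'
import numpy as np,cv2
from bench import ctrl,optics
def cam(n):
    s=ctrl.get_obs(); c=optics.read_camera(n); c['s']=s; return c
def T(c):  # world_from_camera
    if 'mount' in c:
        W=np.eye(4);W[:3,:3]=np.array(c['s']['eef_rot']);W[:3,3]=c['s']['position'];return W@np.array(c['mount'])
    return np.linalg.inv(np.array(c['camera_from_world']))
def ray(c,u,v):
    a=np.array([(u-c['cx'])/c['fx'],(v-c['cy'])/c['fy']])
    if 'mount' in c:
        th=np.linalg.norm(a);d=np.r_[a/max(th,1e-9)*np.sin(th),np.cos(th)]
    else: d=np.r_[a,1]
    d=d*[1,-1,-1];W=T(c);d=W[:3,:3]@d
    return W[:3,3],d/np.linalg.norm(d)
def plane(c,u,v,z):
    o,d=ray(c,u,v);return o+d*(z-o[2])/d[2]
def tri(rs):
    A=sum(np.eye(3)-np.outer(d,d) for o,d in rs);b=sum((np.eye(3)-np.outer(d,d))@o for o,d in rs)
    p=np.linalg.solve(A,b);return p,[np.linalg.norm((np.eye(3)-np.outer(d,d))@(p-o)) for o,d in rs]
def proj(c,p):
    q=np.linalg.inv(T(c))@np.r_[p,1];q=q[:3]*[1,-1,-1]
    if 'mount' in c:
        r=np.hypot(*q[:2]);a=q[:2]/max(r,1e-9)*np.arctan2(r,q[2])
    else:a=q[:2]/q[2]
    return a*[c['fx'],c['fy']]+[c['cx'],c['cy']]
E
python3 - <<'E'
from h import *
np.set_printoptions(precision=3,suppress=True)
for n in ['scene','side','wrist']:
    c=cam(n);cv2.imwrite(f'pics/{n}0.png',c['color']);print(n,{k:v for k,v in c.items() if k not in('color','s')})
print(c['s'])
E
```

```text
scene {'fx': 460.021987889433, 'fy': 460.021987889433, 'cx': 319.28126733071196, 'cy': 241.8498114710094, 'camera_from_world': array([[    0.293,     0.956,    -0.016,  -192.89 ],
       [   -0.802,     0.255,     0.54 ,   333.609],
       [    0.521,    -0.145,     0.841, -1397.1  ],
       [    0.   ,     0.   ,     0.   ,     1.   ]])}
side {'fx': 537.0041996882742, 'fy': 537.0041996882742, 'cx': 312.7203983487831, 'cy': 251.82721823842144, 'camera_from_world': array([[    0.954,    -0.298,    -0.005,  -472.011],
       [    0.218,     0.688,     0.692,  -251.461],
       [   -0.203,    -0.661,     0.722, -1314.867],
       [    0.   ,     0.   ,     0.   ,     1.   ]])}
wrist {'fx': 371.64829954431775, 'fy': 371.64829954431775, 'cx': 326.42180146707005, 'cy': 245.94737284428962, 'mount': array([[-0.001,  0.974,  0.227, 64.79 ],
       [ 1.   ,  0.001, -0.   ,  0.521],
       [-0.   ,  0.227, -0.974, 18.437],
       [ 0.   ,  0.   ,  0.   ,  1.   ]])}
{'time_s': 0.1, 'q': array([ 1.062,  0.277,  1.506, -0.   ,  1.361, -0.121]), 'joint_velocities': array([ 0.001, -0.001, -0.001, -0.001, -0.001,  0.   ]), 'joint_torque': array([  0.002, -40.546, -23.778,   0.07 ,   0.03 ,  -0.   ]), 'position': array([217.36 , 532.149, 403.895]), 'eef_rot': array([[-0.926,  0.378, -0.001],
       [ 0.378,  0.926, -0.001],
       [ 0.   , -0.002, -1.   ]]), 'contact_force': array([-0.04 , -0.63 ,  0.223]), 'wrist_torque': array([ 0.025,  0.002, -0.022]), 'grip_force': 0.0, 'finger_gap': 0.9980807072128461}
```

View pics/scene0.png

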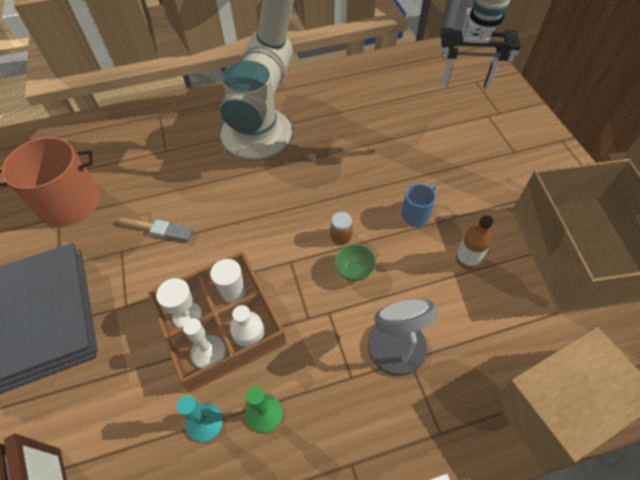

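View pics/side0.png

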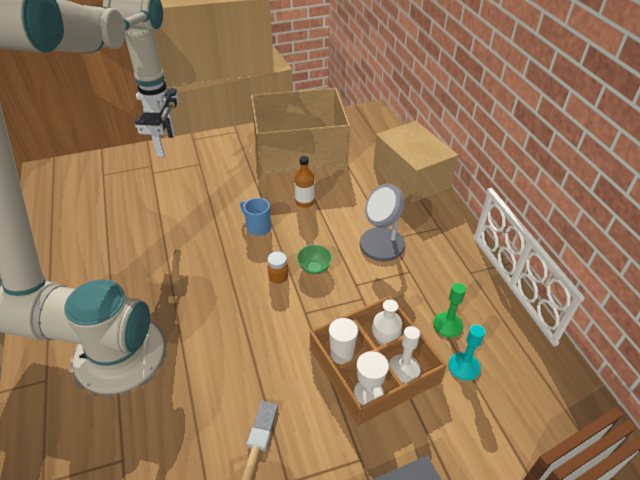

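View pics/wrist0.png

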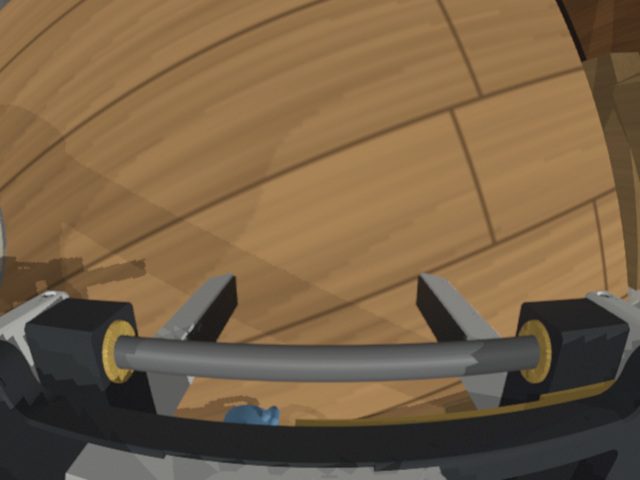

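The scene shows the candlestick in the crate's far-right cell: cup top about (191,325) in scene and (411,332) in side. The lamp head is at (405,315) in scene and (384,205) in side. Moves have no pitch, so I plan to tip the candlestick by pivoting it in the pads against the inside of its cell's outer wall. Next I take magnified crops for measuring.

```bash
python3 - <<'E'
import cv2,numpy as np
a=cv2.imread('pics/scene0.png');b=cv2.imread('pics/side0.png')
f=lambda i,x,y:cv2.resize(i[y:y+75,x:x+100],None,fx=4,fy=4,interpolation=cv2.INTER_CUBIC)
cv2.imwrite('pics/c1.png',np.vstack([np.hstack([f(a,160,310),f(b,365,320)]),np.hstack([f(a,355,295),f(b,340,182)])]))
E
```

```text
(no output)
```

View pics/c1.png

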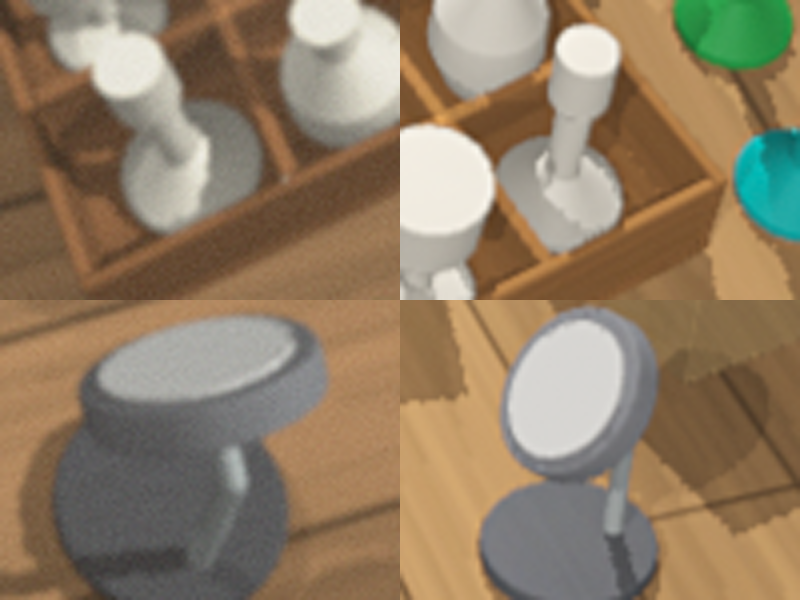

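Panel reading: cup top centre is (192,326.5) in scene and (412,333) in side. The crate's outer corner rim is at (182,381) in scene and (444.5,366) in side. The glass centre is near (404,310) in scene and (381,205) in side.

```bash
cat > m.py <<'E'
from h import *
np.set_printoptions(precision=1,suppress=True)
S=cam('scene');D=cam('side')
R=lambda a,b:tri([ray(S,*a),ray(D,*b)])
def comp(c,seed,ok):
    g=cv2.cvtColor(c['color'],cv2.COLOR_BGR2GRAY);m=ok(c['color'],g).astype(np.uint8)
    n,l=cv2.connectedComponents(m,connectivity=4);return (l==l[seed[1],seed[0]]).astype(np.uint8)
def ell(m):
    k=max(cv2.findContours(m,cv2.RETR_EXTERNAL,cv2.CHAIN_APPROX_NONE)[0],key=cv2.contourArea)
    e=cv2.fitEllipse(cv2.convexHull(k));return e
if __name__=='__main__':
    print('top',R((192,326.5),(412,333)))
    for n,a,b in[('+x-y',(182,381),(444.5,366)),('-x-y',(150,297),(362,416)),('-x+y',(240,257),(311,338)),('+x+y',(284,333),(391,301))]:
        print(n,*R(a,b),plane(S,*a,75),plane(D,*b,75))
    E=[]
    for c,s in((S,(404,310)),(D,(381,205))):
        v0=c['color'][s[1]-2:s[1]+3,s[0]-2:s[0]+3].reshape(-1,3).mean(0)
        e=ell(comp(c,s,lambda im,g:np.abs(cv2.GaussianBlur(im,(3,3),0).astype(float)-v0).max(2)<32));E.append(e);print(v0,e)
    P,r=R(E[0][0],E[1][0]);print('glass',P,r)
    A=[];y=[]
    for c,e in((S,E[0]),(D,E[1])):
        J=np.array([(proj(c,P+d)-proj(c,P-d))/2 for d in np.eye(3)]).T
        t=np.radians(e[2]);U=np.array([[np.cos(t),-np.sin(t)],[np.sin(t),np.cos(t)]])
        C=U@np.diag([(e[1][0]/2+.3)**2,(e[1][1]/2+.3)**2])@U.T
        for i,j in((0,0),(0,1),(1,1)):
            K=np.outer(J[i],J[j]);K=(K+K.T)/2
            A.append([K[0,0],K[1,1],K[2,2],2*K[0,1],2*K[0,2],2*K[1,2]]);y.append(C[i,j])
    A.append([1,1,1,0,0,0]);y.append(2*48**2)
    x=np.linalg.lstsq(np.array(A),y,rcond=None)[0]
    M=np.array([[x[0],x[3],x[4]],[x[3],x[1],x[5]],[x[4],x[5],x[2]]]);w,V=np.linalg.eigh(M);n=V[:,0]*np.sign(V[2,0])
    print('rad',np.sqrt(np.abs(w)),'n',n.round(3),'tilt',np.arcsin(n[2]).round(3),'az',np.degrees(np.arctan2(-n[1],-n[0])))
    for nm,c,s in(('Sfoot',S,(378,350)),('Dfoot',D,(375,243))):
        v0=c['color'][s[1]-2:s[1]+3,s[0]-2:s[0]+3].reshape(-1,3).mean(0)
        e=ell(comp(c,s,lambda im,g:np.abs(cv2.GaussianBlur(im,(3,3),0).astype(float)-v0).max(2)<28));print(nm,e,plane(c,*e[0],16))
E
python3 m.py
```

```text
top (array([ 644.1, -251.5,  154.2]), [np.float64(1.2613620204456104), np.float64(1.261362020445467)])
+x-y [ 712.5 -303.5   67.6] [np.float64(1.3998451117456843), np.float64(1.3998451117458302)] [ 716.2 -302.9   75. ] [ 708.3 -306.2   75. ]
-x-y [ 494.9 -351.7   50.9] [np.float64(0.17378664493653448), np.float64(0.1737866449364905)] [ 509.  -345.3   75. ] [ 489.2 -362.8   75. ]
-x+y [ 451.5 -132.3   52.7] [np.float64(2.883437677552323), np.float64(2.8834376775522714)] [ 468.1 -133.6   75. ] [ 445.6 -144.2   75. ]
+x+y [673.6 -84.2  56.9] [np.float64(2.092431185431055), np.float64(2.092431185431172)] [679.4 -83.   75. ] [667.2 -98.9  75. ]
[167.1 171.7 172. ] ((404.2986145019531, 309.5278015136719), (18.960105895996094, 49.13591384887695), 78.59912872314453)
[209.9 213.  214.6] ((381.05413818359375, 203.68228149414062), (25.663555145263672, 35.565818786621094), 28.947511672973633)
glass [737.6 152.8 164.1] [np.float64(2.0422961597680342), np.float64(2.0422961597680334)]
rad [ 5.5 47.2 48.5] n [-0.7 -0.   0.7] tilt 0.756 az 3.625793406072251
Sfoot ((392.3851318359375, 345.7860107421875), (64.76866149902344, 70.526611328125), 122.6152572631836) [755.5 138.3  16. ]
Dfoot ((384.9894714355469, 221.80955505371094), (51.68669891357422, 76.17866516113281), 9.54857063293457) [793.8 228.5  16. ]
```

The two views agree to 1–3 mm. Cup top is (644,-251,154), the crate's yaw is about 12°, the glass is at (738,153,164), its tilt is about 0.756 and its heading about 3.6°. Moving above the candlestick.

```bash
python3 -m creep '{"linear":[[-3.84,-3.13,0],[-3.84,-3.13,0],[-3.84,-3.13,0],[-3.84,-3.13,0],[-3.84,-3.13,0],[-3.84,-3.13,0],[-3.84,-3.13,0],[-3.84,-3.13,0],[-3.84,-3.13,0],[-3.84,-3.13,0],[-3.84,-3.13,0],[-3.84,-3.13,0],[-3.84,-3.13,0],[-3.84,-3.13,0],[-3.84,-3.13,0],[-3.84,-3.13,0],[-3.84,-3.13,0],[-3.84,-3.13,0]],"yaw":[0,0,0,0,0,0,0,0,0,0,0,0,0,0,0,0,0,0]}' 9.4
python3 -m creep '{"linear":[[0,0,0],[0,0,0],[0,0,0],[0,0,0],[0,0,0],[0,0,0],[0,0,0],[0,0,0]],"yaw":[9.3,9.3,9.3,9.3,9.3,9.3,0,0]}' 5.6
python3 - <<'E'
from m import *
c=cam('wrist');cv2.imwrite('pics/w1.png',c['color'])
s=c['s'];print(s['position'],s['eef_rot'],s['q'],s['time_s'])
print('expect top',proj(c,[644,-251.5,158]),'foot',proj(c,[644,-251.5,8]))
print('lampfoot',plane(D,382.3,241,16),plane(S,397.5,347,16))
E
```

```text
time_s: 2.5
position: [644.9, -252.1, 404.4]
eef_rot: [[-0.926, 0.378, -0.0], [0.378, 0.926, 0.0], [0.0, 0.0, -1.0]]
contact_force: [-0.3, 0.7, 0.7]
finger_gap: 1.001
grip_force: 0.0
time_s: 3.5
position: [644.3, -250.6, 404.5]
eef_rot: [[-0.21, 0.978, -0.0], [0.978, 0.21, 0.0], [0.0, -0.0, -1.0]]
contact_force: [-0.2, 0.3, -1.1]
finger_gap: 0.594
grip_force: 0.0
[ 644.3 -250.6  404.6] [[-0.2  1.  -0. ]
 [ 1.   0.2  0. ]
 [ 0.  -0.  -1. ]] [-0.5  0.5  1.2  0.   1.5 -0.7] 3.6
expect top [324.5 266. ] foot [325.2 225.4]
lampfoot [754.8 155.3  16. ] [761.4 147.9  16. ]
```

View pics/w1.png

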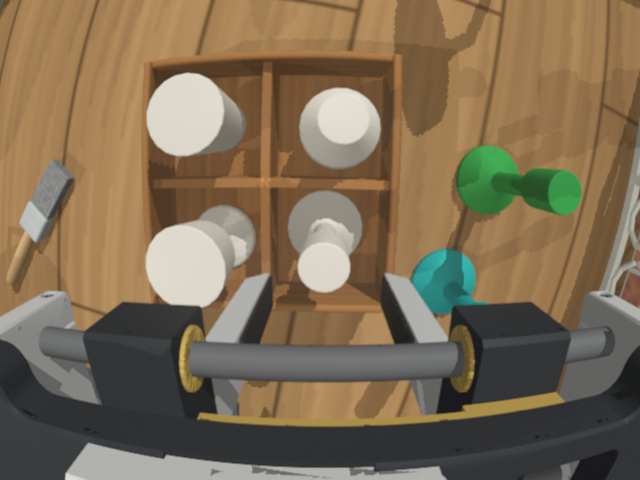

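Cup top is at (324,264) in the wrist view, where it was predicted. The fingers straddle it, and the goblet's bowl edge (237,265) clears the left finger. Descending and gripping.

```bash
python3 -m creep '{"linear":[[0,0,1.77],[0,0,1.77],[0,0,1.77],[0,0,1.77],[0,0,1.77],[0,0,0],[0,0,0]],"yaw":[0,0,0,0,0,0,0]}'
python3 -m creep '{"linear":[[0,0,0],[0,0,0],[0,0,0],[0,0,0],[0,0,0],[0,0,0],[0,0,0],[0,0,0]],"yaw":[0,0,0,0,0,0,0,0]}' 0 30
python3 -m creep '{"linear":[[0,0,-1],[0,0,-2],[0,0,-2],[0,0,-2],[0,0,-2],[0,0,-2],[0,0,0],[0,0,0]],"yaw":[0,0,0,0,0,0,0,0]}'
```

```text
time_s: 4.53
position: [644.5, -250.7, 316.5]
eef_rot: [[-0.208, 0.978, 0.001], [0.978, 0.208, -0.0], [-0.0, 0.001, -1.0]]
contact_force: [0.1, -0.8, 0.3]
finger_gap: 0.597
grip_force: 0.0
time_s: 5.52
position: [644.2, -250.7, 316.6]
eef_rot: [[-0.208, 0.978, 0.0], [0.978, 0.208, -0.0], [-0.0, 0.0, -1.0]]
contact_force: [-2.5, 0.2, 4.8]
finger_gap: 0.356
grip_force: 30.0
time_s: 6.52
position: [644.2, -250.4, 424.7]
eef_rot: [[-0.208, 0.978, -0.002], [0.978, 0.208, 0.001], [0.002, -0.002, -1.0]]
contact_force: [-0.9, -0.1, -3.7]
finger_gap: 0.359
grip_force: 30.0
```

Gripped (33.5 mm) and lifted straight up. Now I lower the foot to just under the rim and push it against the wall to swing the stick between the pads.

```bash
python3 -m creep '{"linear":[[0,0,0],[0,0,-1],[0,0,0],[0,0,0],[0,0,1.8],[0,0,1.8],[0,0,1.8],[0,0,1.8],[0,0,0]],"yaw":[0,0,0,0,0,0,0,0,0]}'
python3 -m creep '{"linear":[[-1,0,0],[-1,0,-0.1],[-1,0,-0.2],[-1,0,-0.1],[-0.9,0,-0.1],[-0.5,0,0],[-0.9,0,0.1],[-0.9,0,0.1],[-0.9,0,0.1],[-0.8,0,0.1],[0,0,0]],"yaw":[0,0,0,0,0,0,0,0,0,0,0]}'
python3 - <<'E'
from h import *
a=cam('scene')['color'];b=cam('side')['color']
f=lambda i,x,y:cv2.resize(i[y:y+150,x:x+100],None,fx=4,fy=4,interpolation=cv2.INTER_CUBIC)
cv2.imwrite('pics/t1.png',np.hstack([f(a,130,240),f(b,360,260)]))
E
```

```text
time_s: 7.65
position: [643.8, -250.4, 362.3]
eef_rot: [[-0.208, 0.978, -0.004], [0.978, 0.208, 0.002], [0.003, -0.003, -1.0]]
contact_force: [-0.5, 0.5, -2.9]
finger_gap: 0.353
grip_force: 30.0
time_s: 9.02
position: [662.8, -338.7, 364.6]
eef_rot: [[-0.207, 0.978, -0.0], [0.978, 0.207, -0.001], [-0.0, -0.001, -1.0]]
contact_force: [-1.5, 2.7, -2.3]
finger_gap: 0.357
grip_force: 30.0
```

View pics/t1.png

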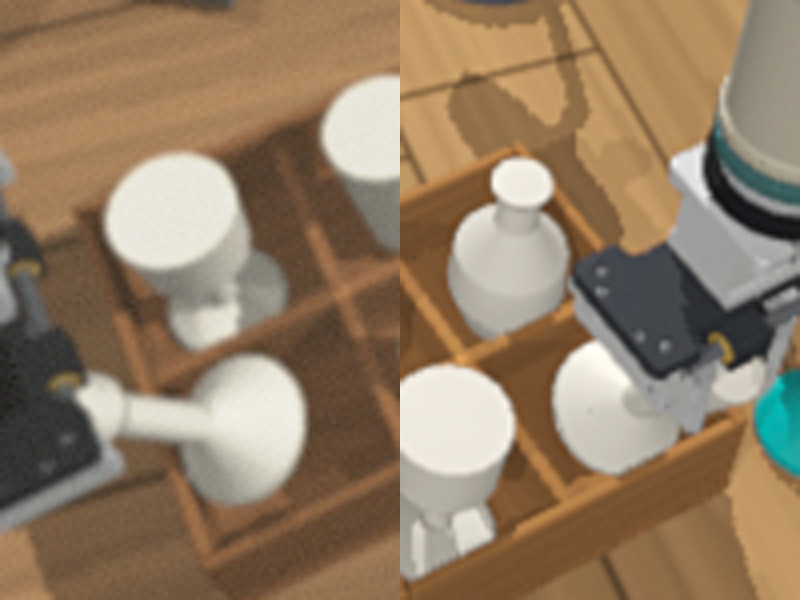

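The stick is pivoting cleanly: the foot at (195,345) in scene leans on the wall, the forces are small, and neighbours stand untouched. I continue to about 47°, back off, lift clear and measure the tilt.

```bash
python3 -m creep '{"linear":[[-0.8,0,0.2],[-0.8,0,0.3],[-0.7,0,0.3],[-0.7,0,0.3],[-0.7,0,0.4],[0,0,0],[0.5,0,0],[0.5,0,-0.5],[0,0,-1.5],[0,0,-3],[0,0,-3],[0,0,-3],[0,0,-3],[0,0,-2],[0,0,0],[0,0,0]],"yaw":[0,0,0,0,0,0,0,0,0,0,0,0,0,0,0,0]}' - 45
python3 - <<'E'
from h import *
a=cam('scene')['color'];b=cam('side')['color']
cv2.imwrite('pics/sc2.png',a);cv2.imwrite('pics/sd2.png',b)
f=lambda i,x,y:cv2.resize(i[y:y+150,x:x+100],None,fx=4,fy=4,interpolation=cv2.INTER_CUBIC)
cv2.imwrite('pics/t2.png',np.hstack([f(a,105,240),f(b,360,210)]))
E
```

```text
time_s: 11.12
position: [668.2, -364.1, 509.8]
eef_rot: [[-0.207, 0.978, -0.0], [0.978, 0.207, -0.0], [-0.0, -0.0, -1.0]]
contact_force: [0.2, -0.8, -3.1]
finger_gap: 0.351
grip_force: 45.0
```

View pics/t2.png

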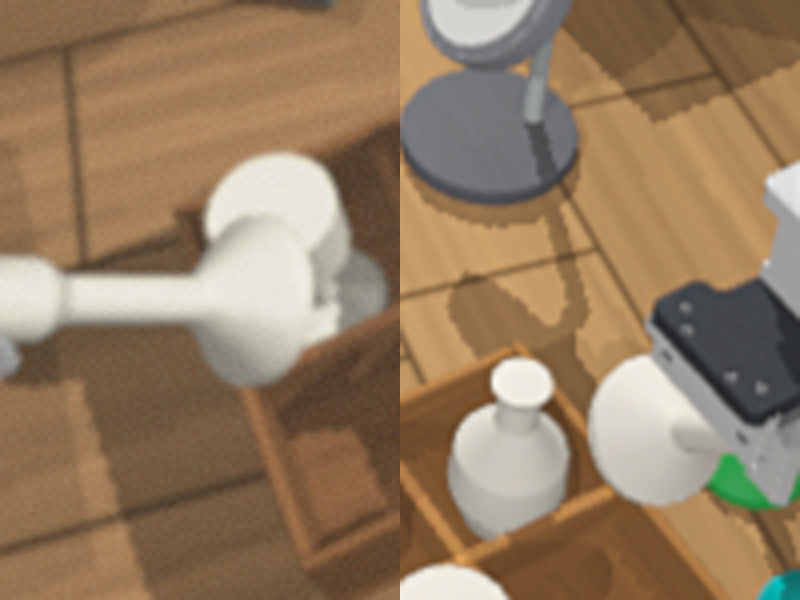

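The candlestick hangs tilted between the fingers, clear of the crate. In scene its stem axis runs through panel points (75,297) and (185,301), and in side the foot disc centre is at panel point (650,430). I work out the tilt from these.

```bash
cat > f.py <<'E'
from m import *
s=S['s'];Rt=np.array(s['eef_rot']);G=s['position']+180*Rt[:,2]
def on(c,u,v):
    o,d=ray(c,u,v);n=Rt[:,1];p=o+d*((G-o)@n)/(d@n);q=Rt.T@(p-G);return np.array([q[0],q[2]])
if __name__=='__main__':
    a,b=on(S,123.75,314.25),on(S,151.25,315.25);d=on(D,422.5,317.5)
    print(a,b,'tilt stem',np.degrees(np.arctan2(*(b-a))),'side foot',d,np.hypot(*d),np.degrees(np.arctan2(*d)))
E
python3 f.py
```

```text
[34.2 28.7] [67.  69.8] tilt stem 38.59131958743177 side foot [97.3 97.3] 137.62688143437165 44.987582611667186
```

Tilt is about 39–45°, against a wanted 47° and within tolerance. Next I yaw about 98° so the foot points along the lamp's axis, then carry it across and measure again there.

```bash
python3 -m creep '{"linear":[[0,0,0],[0,0,0],[0,0,0],[0,0,0],[0,0,0],[0,0,0],[0,0,0],[0,0,0],[0,0,0],[0,0,0],[0,0,0],[0,0,0],[0,0,0],[0,0,0]],"yaw":[5,8,8.5,8.5,8.5,8.5,8.5,8.5,8.5,8.5,8.5,5.4,3.5,0]}'
python3 -m creep '{"linear":[[-0.2,-1.5,0],[-0.4,-3,0],[-0.5,-3.6,0],[-0.5,-3.6,0],[-0.5,-3.6,0],[-0.5,-3.6,0],[-0.5,-3.6,0],[-0.5,-3.6,0],[-0.5,-3.6,0],[-0.5,-3.6,0],[-0.5,-3.6,0],[-0.5,-3.6,0],[-0.5,-3.6,0.2],[-0.4,-3.6,0.2],[-0.3,-2.6,0.3],[-0.2,-1.4,0.2],[0,0,0],[0,0,0]],"yaw":[0,0,0,0,0,0,0,0,0,0,0,0,0,0,0,0,0,0]}'
python3 - <<'E'
from h import *
a=cam('scene')['color'];b=cam('side')['color']
f=lambda i,x,y:cv2.resize(i[y:y+150,x:x+100],None,fx=4,fy=4,interpolation=cv2.INTER_CUBIC)
cv2.imwrite('pics/t3.png',np.hstack([f(a,345,215),f(b,320,130)]))
E
```

```text
time_s: 13.08
position: [668.3, -364.1, 509.2]
eef_rot: [[0.998, 0.063, -0.002], [0.063, -0.998, 0.001], [-0.002, -0.001, -1.0]]
contact_force: [0.5, 0.3, -2.5]
finger_gap: 0.352
grip_force: 45.0
time_s: 15.32
position: [566.2, 146.9, 501.3]
eef_rot: [[0.998, 0.062, 0.0], [0.062, -0.998, -0.001], [0.0, 0.001, -1.0]]
contact_force: [-0.1, 0.5, -3.1]
finger_gap: 0.352
grip_force: 45.0
```

View pics/t3.png

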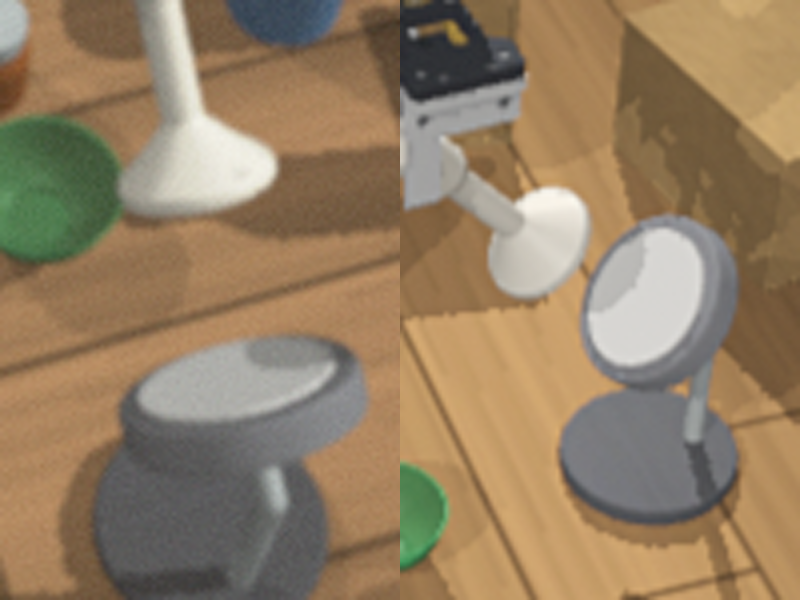

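The foot's rim ellipse is centred at (198,180) in the scene panel, with the stem axis through (163,20). In side the rim centre is (540,242), with the stem axis through (465,183). I triangulate the foot and axis and compare them with the lamp.

```bash
python3 - <<'E'
from f import *
a=lambda x,y:(345+x/4,215+y/4); b=lambda x,y:(320+(x-400)/4,130+y/4)
F,r=R(a(198,180),b(540,242));print('rim centre',F,r,'G',G,'dist',np.linalg.norm(F-G))
N=lambda c,p,q:np.cross(ray(c,*p)[1],ray(c,*q)[1])
ax=np.cross(N(S,a(163,20),a(198,180)),N(D,b(465,183),b(540,242)));ax/=np.linalg.norm(ax);ax*=np.sign(ax[2])
for nm,v in(('two-plane',ax),('G-F',(G-F)/np.linalg.norm(G-F))):
    print(nm,v.round(3),'tilt',np.degrees(np.arccos(v[2])),'az',np.degrees(np.arctan2(-v[1],-v[0])))
P=np.array([737.6,152.8,164.1]);t,z=.756,np.radians(3.6)
n=np.array([-np.cos(t)*np.cos(z),-np.cos(t)*np.sin(z),np.sin(t)])
v=(G-F)/np.linalg.norm(G-F);O=F-6*v
yl=np.array([-np.sin(z),np.cos(z),0]);zl=np.cross(-n,yl)
d=O-P;print('lamp frame',-d@n,d@yl,d@zl,'angle',np.degrees(np.arccos(v@n)),np.degrees(np.arccos(ax@n)))
w=-100*n-0*d;e=P+100*n-O;print('tool shift cm',Rt.T@e/10)
E
```

```text
rim centre [660.1 155.5 227.4] [np.float64(1.954644140251113), np.float64(1.9546441402510706)] G [566.5 146.5 321.3] dist 132.9321045028245
two-plane [-0.6 -0.   0.8] tilt 40.44554423316158 az 4.32443425635981
G-F [-0.7 -0.1  0.7] tilt 45.07129111574429 az 5.463136646846011
lamp frame -93.54181450822338 7.69780494911411 -7.034903539599954 angle 2.0953226980447046 6.258706188643883
tool shift cm [ 0.   0.8 -1. ]
```

The foot is about 94 mm from the glass, 8 mm and 7 mm off the axis, and 2–6° off square. I make a small centring shift, settle and hand in.

```bash
python3 -m creep '{"linear":[[0,0.4,-0.5],[0,0.4,-0.5],[0,0,0],[0,0,0],[0,0,0],[0,0,0],[0,0,0],[0,0,0],[0,0,0],[0,0,0]],"yaw":[0,0,0,0,0,0,0,0,0,0]}'
python3 - <<'E'
from m import *
b=D['color'];v=b[170:220,330:372]; cv2.imwrite('pics/e.png',b)
print(np.abs(cam('side')['color'].astype(int)-b).max(), ctrl.get_obs()['grip_force'])
print(ctrl.job_done())
E
```

```text
time_s: 16.77
position: [566.7, 139.5, 511.2]
eef_rot: [[0.998, 0.063, 0.0], [0.063, -0.998, 0.0], [0.0, -0.0, -1.0]]
contact_force: [-0.6, -0.1, -2.4]
finger_gap: 0.35
grip_force: 45.0
27 44.99563495112852
the job is handed in; nothing more can be done
None
```

I handed the job in with the candlestick held still at 45 N, its underside facing the lamp glass from about 10 cm and by my estimate 2–6° off square; the hand-in returned no verdict.

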